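# Mount the work holder on the banding wheel

## Robot

A 6-joint arm with a two-finger parallel gripper is mounted at the origin on the work surface. World frame = base frame: x ahead of the robot, y to its left, z up, the work surface at z = 0. Lengths are in m, angles in rad, forces in N, time in s.
With the tool pointing down it reaches from about 0.375 to 0.975 m from the base axis. Payload 3.8 kg.
Tool frame: the origin (TCP) lies between the finger pads; the fingertips stand 22 mm ahead of it and the grasp point (between the pads) lies 3 mm ahead of it; z points along the fingers, y is the direction in which the jaws open and shut (so a half turn about z gives the same grasp; the last joint's range is limited). The gripper opens to 88 mm and grips with 3 to 60 N. Pads are 18 mm wide; open, the fingers measure 123 mm over their backs; the gripper's body (75 mm by 187 mm) begins 45 mm behind the grasp point.
Start: joints at [-1.225, 0.264, 1.604, -0, 1.274, -0.037], TCP at [0.252, -0.626, 0.261] pointing down, gripper open.
Joint ranges: [-2.63, 2.63], [-0.94, 2.18], [0.31, 2.57], [-1.31, 4.45], [0, 2.66], [-2.55, 2.55]. Speed limits (rad/s): [2.57, 2.57, 3.14, 3.14, 3.14, 3.14].

## Interface

Orientations are given as [roll, pitch, yaw] about the fixed x, y, z axes, in that order (R = Rz(yaw) Ry(pitch) Rx(roll)).
In Python, from rig import env gives the robot as it stands.
- The arm moves only by the tool apply_moves, never from a script. Its arguments are lists of equal length, an entry for each row: "travel": the shift along the tool's x, y, z in units of 0.3 m (1.0 is 0.3 m), a list of three; "twist": the turn, a rotation vector about the tool's x, y, z in units of 90 degrees (1.0 is 90 degrees), a list of three. A call has 1 to 12 rows; each row is the pose to reach, as a shift and turn from the pose commanded when the call began, along the tool's axes at that moment; what a row does not reach only later rows make up. A row lasts 1/12 s, in which the tool goes at most 41.7 mm and 7.16 degrees, less where a joint would pass 70% of its speed; a pose out of reach is approached as far as the arm can. A call with a number of a shift or a turn outside -1 to 1 is refused whole. A call with a gripper value outside its range is refused whole. "claw" is the gripper's target within -1 to 1 (shut at 1, half-way at 0, fully open at -1), set as the call begins (left out, the last holds). The fingers move at their own pace and stop on an object; "force" is the grip in N (left out, the last holds). Time passes only in rows, so rows that repeat a pose let the fingers close. It gives the time, the measured TCP pose, the force and the opening at its end, in the units of the state.
- env.state(): the state, without advancing time (a new reading comes with each control period).
- env.grab_frame(name): name is "side" or "top" or "wrist"; returns a dict with "color" (480x640x3 uint8, blue, green, red), "depth" (480x640 float32, m along the optical axis (not along the pixel's ray), 0 where there is no reading), "intrinsics" (3x3 intrinsics, pixels), "camera_from_world" (4x4, takes a point from world to camera coordinates); the wrist camera has in their place "hand_eye" (4x4, takes a point from camera to tool coordinates, whose origin is the TCP and whose axes are the flange's). Camera axes: x right, y up, looking along -z (the intrinsics and any distortion apply to the point x, -y, -z); pixel columns grow to the right and rows downward; lengths in m; the calibration is good to about 2 mm. The wrist camera is an equidistant fisheye: a pixel r from the principal point sees the ray r / f radians off the axis. A picture is of the moment at which its call begins: read the wrist's pose just before it.
- env.sign_off(): hands the job in, once; it reports no verdict.
Trained networks look in a picture, given as the dict that the camera call returned (one of the last four; its "shot" number tells which), for a name from the list of things; names that differ only in an ending like _2 or _b are one class to them, and where a whole thing is asked for, a point or a joint stands for the part that bears it (a point fixed in the world has none). Each returns a list of dicts, best first, with "confidence" (0 to 1); they miss things now and then, are a little off and sometimes report something else, mostly with a low value. They report only what shows in the picture. A call takes as long as a camera call. They do not tell look-alikes from the thing itself.
- env.trace(picture, label): "region" (480x640 bool, what is visible of it) and "pixel" ([row, column] in pixels, amid what is visible of it).
The state is a dict: "clock": time; "joint_pos": joint angles; "joint_vel": joint speeds; "joint_torque": joint torques, N m; "tool_pos": TCP position; "tcp_rot": TCP orientation; "contact_force": force on the tool from outside, world axes, zero at the start; "ft_torque": the same for the moment, N m; "gripper_width": finger opening in m.
Only numpy, scipy, OpenCV 4.12 (cv2) and the standard library are available. Lean on these libraries where they do the work, as an engineer would, in place of code of your own. Each camera call takes 0.05 s, during which the arm holds its last target.

## Task

Pick up the aluminium work holder and mount it on the banding wheel: lower its tube over the wheel's centre spigot, turn it on the studs until all five holes line up, and slide it fully home so that its flange lies flat on the wheel, then let go. Do it gently, never pressing or twisting the holder against the wheel with more than about 50 N in all, and leave the bowl, the ink bottle and the dish where they are.

Things in the scene. Friction and masses are not known exactly. Their poses are not given: they have to be found in the camera images.
- holder_tube (a point): Work holder, loose, lying flange down on the black table: an aluminium disc (flange) 120 mm across, 8 mm thick, with a plain round tube 44 mm across rising from its middle to 62 mm above the underside. The point is on the tube's axis, 40 mm above the underside: a good height to grip the tube from above, on any two opposite sides. z up along the tube. 0.28 to 0.52 kg.
- holder_under (a point): The same work holder: centre of the flange's underside. The tube's bore, 20 mm wide, is open from end to end; five round through holes, 12 mm wide, are evenly spaced (72 degrees) on a circle of 42 mm radius, the first on this point's +x axis. The underside is 12 mm above the wheel face when resting on the studs, 0 when fully home.
- wheel_face (a point): Banding wheel, fixed to the table: a dark steel disc 170 mm across on a grey foot; the point is the centre of its upper face, 90 mm above the table, z up. Five steel studs, 8 mm thick, 12 mm tall, domed, evenly spaced (72 degrees) on a circle of 42 mm radius. The head stands at an UNKNOWN angle: this point's x and y axes do not tell where the studs are; see or feel for them.
- spigot_top (a point): Top of the wheel's round centre spigot: 17 mm thick, standing 26 mm above the wheel face, domed (half ball). The tube's 20 mm bore goes over it before the flange reaches the studs. The wheel's brake is on: the head keeps its angle under a light load and slips only above about 1.5 N m. Turning on once the studs have entered the holes soon loads them sideways beyond what is gentle.
- washer_mid (a point): Bystander: white ceramic brush-washing bowl with thin blue lines, 120 mm across, 52 mm high, loose; the point is at its centre half-way up.
- ink_mid (a point): Bystander: white plastic ink bottle with a black cap, 50 mm across, 110 mm high, loose; the point is at its centre half-way up.
- dish_mid (a point): Bystander: small white ceramic dish, 80 mm across, 14 mm high, loose; the point is at its centre half-way up.
Things that resemble listed ones, but are neither listed nor needed, are in the scene too. What is shaped like the part that bears wheel_face but brown or pink is not meant.

How it is judged:
On the way:
1. the work holder is lifted off the table and over the wheel, its underside higher than the stud tops (z of holder_under in the frame of wheel_face above 0.014 m and horizontal distance between holder_under and wheel_face below 0.03 m), for 0.1 s.
At the end, for the whole second after the job is handed in: The work holder sits on the wheel, released and at rest, all five studs through its holes: its underside within 2 mm of the wheel face, centred within 4 mm, level within 0.05 rad (horizontal distance between holder_under and wheel_face below 0.004 m and z of holder_under in the frame of wheel_face between -0.003 and 0.002 m and angle between holder_under's own z axis and vertical below 0.05 rad and linear speed of holder below 0.01 m/s); the robot touches nothing.
It fails at once if the holder and the wheel are pressed or knocked together with more than 50 N (contact force between holder and turntable above 50 N).
It fails at once if a bystander (bowl, ink bottle, dish) is moved by more than 20 mm (distance of any of washer_mid, ink_mid, dish_mid from where it was at the start of the episode above 0.02 m).
It also fails if it takes over 64 s, if anything falls off the work surface, if the arm or the gripper's body presses on something with over 40 N, if the wrist force passes 120 N, or if a joint passes its speed limit or range.

## Working session

There is one attempt and no reset: what is moved stays moved. The work goes in short steps, Python scripts to look and compute and a tool call to move; the robot and the scene stay as the last step left them, time stands still between calls to the robot, and variables do not carry over. Pictures are saved under pics/ and viewed, and the job is handed in when it is done.

Besides the shell and the picture viewer there is one more tool, called by a JSON object that holds its "method" and its "body", one argument or row to a line. apply_moves: Moves the arm, as the interface text tells. Shifts and turns lie within -1 to 1; 1 stands for 0.3 m of shift or 90 degrees of turn. Its arguments: {"type":"object","properties":{"travel":{"type":"array"},"twist":{"type":"array"},"claw":{"type":"number"},"force":{"type":"number"}},"required":["travel","twist"]}

```bash
ls; mkdir -p pics; cat > h.py <<'E'
import numpy as np, cv2
from rig import env
def save(n,im): cv2.imwrite('pics/'+n+'.png',im)
E
python3 - <<'E'
from h import *
print(env.state())
for n in ['side','top','wrist']:
    d=env.grab_frame(n); save(n+'0',d['color']); np.savez('pics/'+n+'0.npz',**{k:v for k,v in d.items() if isinstance(v,np.ndarray)})
    print(n,d['intrinsics'],d.get('camera_from_world'),d.get('hand_eye'),[k for k in d])
    for l in ['holder_tube','wheel_face','washer_mid','ink_mid','dish_mid']:
        print(l,[(r['pixel'],round(r['confidence'],2),int(r['region'].sum())) for r in env.trace(d,l)])
E
```

```text
pics
{'clock': 0.0, 'joint_pos': array([-1.22488966e+00,  2.64764694e-01,  1.60534079e+00,  7.74161272e-06,
        1.27370012e+00, -3.69102437e-02]), 'joint_vel': array([-8.32321287e-04, -1.17891584e-03,  9.48411068e-04,  4.07071282e-05,
        5.50296802e-04,  1.16089910e-03]), 'joint_torque': array([ 2.45137206e-03, -5.02097476e+01, -3.56878817e+01,  7.30128936e-02,
        2.91562179e-02, -1.87504334e-04]), 'tool_pos': array([ 0.25190999, -0.62553236,  0.25939811]), 'tcp_rot': array([-3.13938149e+00, -8.90542352e-05,  3.82814542e-01]), 'contact_force': array([-0.1793103 ,  0.60642613, -0.59710135]), 'ft_torque': array([ 0.01174888, -0.01972603,  0.0197419 ]), 'gripper_width': 0.08825294978856228}
side [[477.99824396   0.         316.88266922]
 [  0.         477.99824396 238.40275627]
 [  0.           0.           1.        ]] [[-0.87869737 -0.47725933  0.01069855  0.57490956]
 [ 0.26482481 -0.46868614  0.84273431 -0.20811586]
 [-0.39718855  0.74334167  0.53822339 -1.09432316]
 [ 0.          0.          0.          1.        ]] None ['color', 'depth', 'intrinsics', 'camera_from_w
[... 855 characters left out ...]
er_mid [([153.0, 366.4], 0.95, 2328), ([218.6, 374.6], 0.23, 487)]
ink_mid [([218.8, 373.5], 0.64, 558), ([293.1, 276.2], 0.18, 5526)]
dish_mid [([292.5, 368.9], 0.64, 1080)]
wrist [[371.64829954   0.         325.35129762]
 [  0.         371.64829954 239.67714451]
 [  0.           0.           1.        ]] None [[-3.02968096e-04  9.49447225e-01  3.13926544e-01  8.25573091e-02]
 [ 9.99999792e-01  1.08987693e-04  6.35467037e-04  7.53275319e-04]
 [ 5.69128285e-04  3.13926671e-01 -9.49447061e-01 -1.23214013e-01]
 [ 0.00000000e+00  0.00000000e+00  0.00000000e+00  1.00000000e+00]] ['color', 'depth', 'intrinsics', 'hand_eye', 'shot']
holder_tube []
wheel_face []
washer_mid []
ink_mid []
dish_mid []
```

View pics/top0.png

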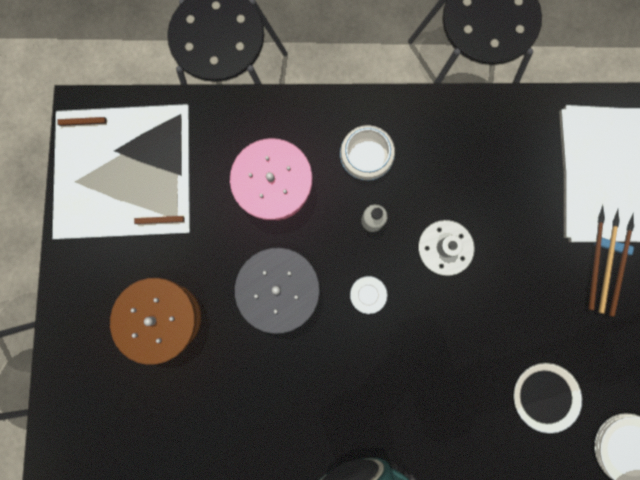

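View pics/side0.png

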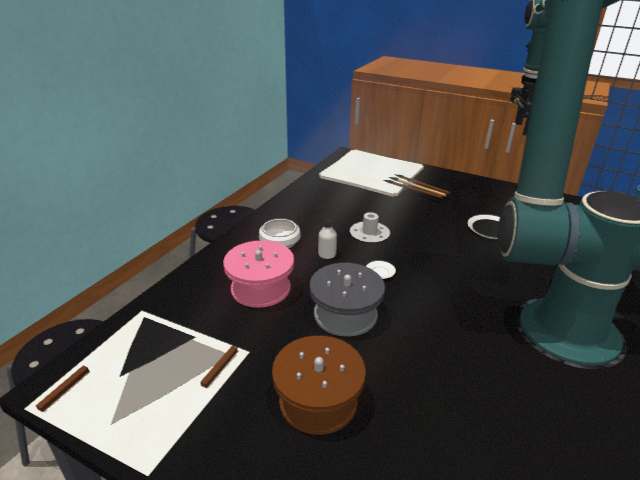

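The candidates for the wheel in top0 are pink (271,179), brown (153,321) and dark grey (276,290). The dark steel disc on the grey foot is the one meant. The holder is at (446,248), the bowl (367,153), the ink (374,218) and the dish (369,295). I'll confirm with a crop and measure.

```bash
cat >> h.py <<'E'
def ray_plane(d,uv,z):
    K=d['intrinsics'];T=d['camera_from_world'];R=T[:3,:3];t=T[:3,3]
    uv=np.atleast_2d(uv).astype(float)
    c=np.c_[(uv[:,0]-K[0,2])/K[0,0],-(uv[:,1]-K[1,2])/K[1,1],-np.ones(len(uv))]
    o=-R.T@t; w=c@R
    return o+w*((z-o[2])/w[:,2])[:,None]
def proj(d,P):
    K=d['intrinsics'];T=d['camera_from_world'];P=np.atleast_2d(P)
    c=P@T[:3,:3].T+T[:3,3]
    return np.c_[K[0,0]*c[:,0]/-c[:,2]+K[0,2],-K[1,1]*c[:,1]/-c[:,2]+K[1,2]]
def cloud(d):
    K=d['intrinsics'];T=d['camera_from_world'];Z=d['depth']
    v,u=np.mgrid[:480,:640]
    c=np.stack([(u-K[0,2])/K[0,0]*Z,-(v-K[1,2])/K[1,1]*Z,-Z],-1)
    return (c-T[:3,3])@T[:3,:3]
E
python3 - <<'E'
from h import *
d=dict(np.load('pics/top0.npz'))
im=d['color']
a=cv2.resize(im[235:345,222:332],None,fx=5,fy=5,interpolation=cv2.INTER_CUBIC)
b=cv2.resize(im[205:290,405:490],None,fx=5,fy=5,interpolation=cv2.INTER_CUBIC)
b=cv2.copyMakeBorder(b,0,550-425,0,0,cv2.BORDER_CONSTANT)[:, :240+10]
save('crop_w',a); save('crop_h',cv2.resize(im[205:290,405:490],None,fx=6,fy=6,interpolation=cv2.INTER_CUBIC))
W=cloud(d); v,u=np.mgrid[:480,:640]
for n,(cx,cy) in dict(wheel=(276,290),pink=(271,179),brown=(153,321),holder=(446,248),bowl=(367,153),ink=(374,218),dish=(369,295)).items():
    m=(np.hypot(u-cx,v-cy)<60)&(d['depth']>0)&(W[...,2]>0.006)
    n_,L,st,ce=cv2.connectedComponentsWithStats(m.astype(np.uint8))
    l=L[cy,cx] or L[cy+6,cx+6]
    P=W[L==l]; print(n,len(P),P.min(0).round(3),P.max(0).round(3),'mid',((P.min(0)+P.max(0))/2).round(3), 'medz',np.median(P[:,2]).round(3))
    if n in('wheel','holder'):
        z0=.09 if n=='wheel' else .008
        Q=P[abs(P[:,2]-z0)<.006]; (c,r)=cv2.minEnclosingCircle(Q[:,:2].astype(np.float32)); print('  circ',c,r,np.median(Q[:,2]))
E
```

```text
wheel 5571 [0.384 0.119 0.075] [0.552 0.287 0.118] mid [0.468 0.203 0.097] medz 0.09
  circ (0.4686720371246338, 0.2036302387714386) 0.0851304680109024 0.09046055604577977
pink 5198 [0.614 0.135 0.006] [0.784 0.305 0.12 ] mid [0.699 0.22  0.063] medz 0.09
brown 6006 [0.321 0.368 0.006] [0.492 0.538 0.121] mid [0.407 0.453 0.064] medz 0.091
holder 2010 [ 0.505 -0.219  0.006] [ 0.622 -0.1    0.068] mid [ 0.563 -0.16   0.037] medz 0.009
  circ (0.5627468824386597, -0.15893608331680298) 0.0603514164686203 0.008432570505621847
bowl 1872 [ 0.71  -0.044  0.006] [0.828 0.074 0.057] mid [0.769 0.015 0.031] medz 0.027
ink 520 [ 0.598 -0.022  0.006] [0.647 0.027 0.113] mid [0.622 0.003 0.06 ] medz 0.077
dish 825 [ 0.42  -0.026  0.006] [0.497 0.052 0.019] mid [0.459 0.013 0.013] medz 0.011
```

View pics/crop_w.png

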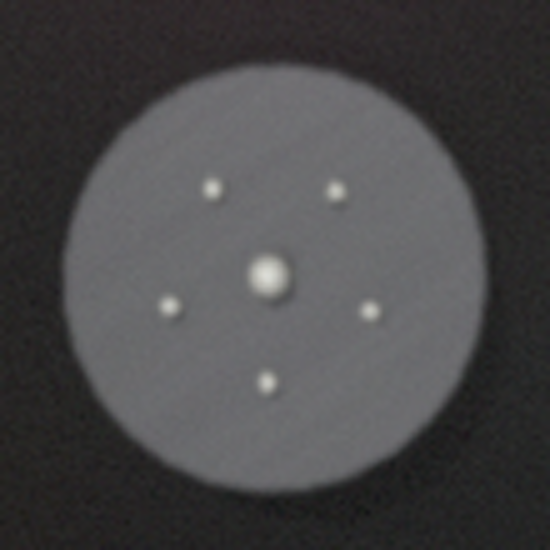

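View pics/crop_h.png

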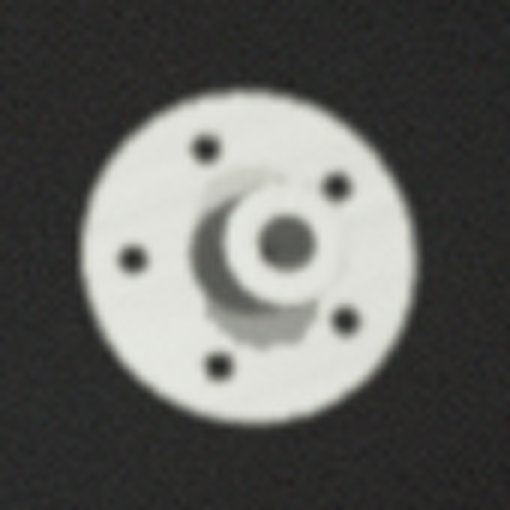

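Both crops confirm the picks. crop_w shows the dark wheel with five studs and a spigot at about (276,290), and crop_h shows the holder with five holes. Next come exact centres and angles.

```bash
cat >> h.py <<'E'
from scipy.optimize import least_squares
def fit5(P,r=.042):
    # P Nx2 in any order -> centre, phase (mod 72deg)
    c=P.mean(0)
    a=np.arctan2(*(P-c).T[::-1]); ph=np.angle(np.mean(np.exp(5j*a)))/5
    def f(x):
        q=np.round((np.arctan2(P[:,1]-x[1],P[:,0]-x[0])-x[2])/(2*np.pi/5))*2*np.pi/5+x[2]
        return (P-np.c_[x[0]+r*np.cos(q),x[1]+r*np.sin(q)]).ravel()
    s=least_squares(f,[*c,ph]); return s.x, s.fun.reshape(-1,2)
E
python3 - <<'E'
from h import *
d=dict(np.load('pics/top0.npz')); g=cv2.cvtColor(d['color'],cv2.COLOR_BGR2GRAY).astype(float)
def refine(pts,sgn,rad=4):
    out=[]
    for x,y in pts:
        for _ in range(5):
            v,u=np.mgrid[:480,:640]; m=np.hypot(u-x,v-y)<rad
            ring=(np.hypot(u-x,v-y)<rad+1.5)&~m
            w=np.clip(sgn*(g-np.median(g[ring])),0,None)*m; w[w<.25*w.max()]=0
            x,y=(w*u).sum()/w.sum(),(w*v).sum()/w.sum()
        out.append((x,y))
    return np.array(out)
s=refine([(222+a/5,235+b/5) for a,b in [(213,189),(336,191),(370,311),(267,383),(170,307)]],1)
h=refine([(405+a/6,205+b/6) for a,b in [(206,149),(337,186),(346,321),(219,367),(132,259)]],-1)
for z in (.098,.1):
    P=ray_plane(d,s,z)[:,:2]; x,f=fit5(P); print('stud',x[:2].round(4),np.degrees(x[2])%72,(f*1e3).round(1).tolist())
for z in (.006,.008):
    P=ray_plane(d,h,z)[:,:2]; x,f=fit5(P); print('hole',x[:2].round(4),np.degrees(x[2])%72,(f*1e3).round(1).tolist())
sp=refine([(222+267/5,235+276/5)],1,6); print('spigot',ray_plane(d,sp,.112))
tb=refine([(405+287/6,205+242/6)],-1,6); print('bore',ray_plane(d,tb,.062))
E
```

```text
stud [0.4695 0.2038] 34.98006713709705 [[-0.2, 0.0], [0.2, -0.1], [-0.0, -0.2], [-0.1, 0.1], [0.1, 0.2]]
stud [0.4696 0.2036] 34.98006749002099 [[-0.3, -0.0], [0.1, -0.1], [0.0, -0.1], [0.0, 0.1], [0.1, 0.1]]
hole [ 0.5636 -0.1598] 19.822375057414813 [[0.2, -0.0], [-0.0, -0.0], [0.0, -0.0], [-0.1, 0.0], [-0.1, 0.0]]
hole [ 0.5635 -0.1593] 19.822375201793616 [[0.1, -0.0], [-0.1, 0.0], [0.1, 0.1], [-0.1, -0.0], [-0.1, -0.1]]
spigot [[0.46967165 0.20350513 0.112     ]]
bore [[ 0.56342386 -0.15901054  0.062     ]]
```

{"method": "apply_moves", "body": {
  "travel": [
    [0.1, -0.07, 0],
    [0.2, -0.14, 0],
    [0.3, -0.2, 0],
    [0.4, -0.27, 0],
    [0.5, -0.34, 0],
    [0.6, -0.41, 0],
    [0.7, -0.48, 0],
    [0.77, -0.53, 0]
  ],
  "twist": [
    [0, 0, 0],
    [0, 0, 0],
    [0, 0, 0],
    [0, 0, 0],
    [0, 0, 0],
    [0, 0, 0],
    [0, 0, 0],
    [0, 0, 0]
  ],
  "claw": -1
}}

```text
clock: 1.57
tool_pos: [0.4083, -0.3898, 0.2609]
tcp_rot: [-3.141, -0.001, 0.384]
contact_force: [0.9, -0.5, -0.6]
gripper_width: 0.0883
```

{"method": "apply_moves", "body": {
  "travel": [
    [0.1, -0.07, 0],
    [0.2, -0.14, 0],
    [0.3, -0.2, 0],
    [0.4, -0.27, 0],
    [0.5, -0.34, 0],
    [0.6, -0.41, 0],
    [0.7, -0.48, 0],
    [0.77, -0.52, 0],
    [0.77, -0.52, 0],
    [0.77, -0.52, 0]
  ],
  "twist": [
    [0, 0, 0],
    [0, 0, 0],
    [0, 0, 0],
    [0, 0, 0],
    [0, 0, 0],
    [0, 0, 0],
    [0, 0, 0],
    [0, 0, 0],
    [0, 0, 0],
    [0, 0, 0]
  ]
}}

```text
clock: 2.4
tool_pos: [0.5635, -0.1603, 0.2606]
tcp_rot: [3.141, 0.0, 0.386]
contact_force: [-0.2, 0.2, 1.0]
gripper_width: 0.0884
```

```bash
cat >> h.py <<'E'
from scipy.spatial.transform import Rotation as Ro
def rel(target,s=None):
    s=s or env.state(); R=Ro.from_euler('xyz',s['tcp_rot']).as_matrix()
    return R.T@(np.array(target)-s['tool_pos'])/.3
def wrist_pts(d,uv,s,z):
    # intersect fisheye rays with plane z
    K=d['intrinsics'];H=d['hand_eye'];uv=np.atleast_2d(uv).astype(float)
    x=(uv[:,0]-K[0,2])/K[0,0];y=(uv[:,1]-K[1,2])/K[1,1];t=np.hypot(x,y);k=np.where(t>0,np.sin(t)/np.maximum(t,1e-9),1)
    c=np.c_[x*k,-y*k,-np.cos(t)]
    R=Ro.from_euler('xyz',s['tcp_rot']).as_matrix()
    o=R@H[:3,3]+s['tool_pos']; w=c@H[:3,:3].T@R.T
    return o+w*((z-o[2])/w[:,2])[:,None]
E
python3 - <<'E'
from h import *
s=env.state(); print(s['clock'],s['tool_pos'],s['tcp_rot'],s['contact_force'],rel([.5635,-.1592,.037],s))
d=env.grab_frame('wrist'); save('wrist1',d['color'])
for p in ([0.5635,-.1592,.062],):
    # where should the tube top be
    from scipy.optimize import fsolve
    print(fsolve(lambda q:(wrist_pts(d,[q],s,.062)[0]-p)[:2],[320,300]))
E
```

```text
2.4 [ 0.56348469 -0.16034461  0.26063372] [3.14138461e+00 4.53896267e-04 3.85719277e-01] [-0.2305969   0.19562131  0.95653142] [ 0.00182107 -0.00367094  0.74544423]
[323.51062763 213.73917785]
```

View pics/wrist1.png

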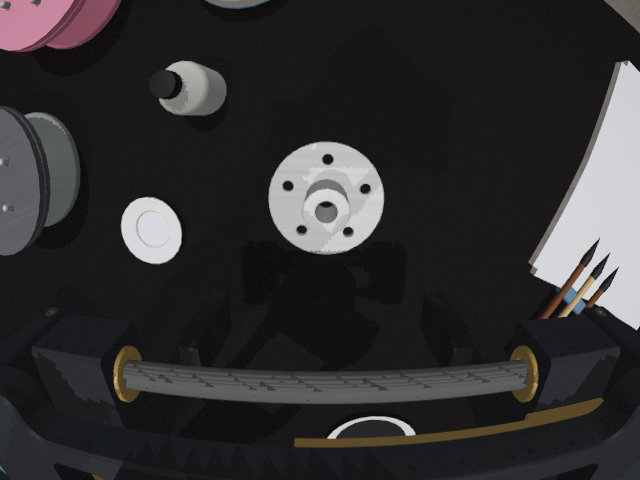

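The wrist view shows the tube bore at (326,211) against the predicted (324,214), agreement within 2 mm. I'll descend and grip.

{"method": "apply_moves", "body": {
  "travel": [
    [0, -0.003, 0.1],
    [0, -0.003, 0.2],
    [0, -0.003, 0.3],
    [0, -0.003, 0.4],
    [0, -0.003, 0.5],
    [0, -0.003, 0.6],
    [0, -0.003, 0.67],
    [0, -0.003, 0.71],
    [0, -0.003, 0.735],
    [0, -0.003, 0.745],
    [0, -0.003, 0.745],
    [0, -0.003, 0.745]
  ],
  "twist": [
    [0, 0, 0],
    [0, 0, 0],
    [0, 0, 0],
    [0, 0, 0],
    [0, 0, 0],
    [0, 0, 0],
    [0, 0, 0],
    [0, 0, 0],
    [0, 0, 0],
    [0, 0, 0],
    [0, 0, 0],
    [0, 0, 0]
  ]
}}

```text
clock: 3.45
tool_pos: [0.5638, -0.1612, 0.0387]
tcp_rot: [3.14, -0.002, 0.382]
contact_force: [-0.1, -1.3, 0.8]
gripper_width: 0.0882
```

```bash
python3 - <<'E'
from h import *
s=env.state(); print(s['clock'],s['tool_pos'],s['tcp_rot'],s['contact_force'],rel([.5635,-.1592,.037],s))
d=env.grab_frame('wrist'); save('wrist2',d['color'])
E
```

```text
3.45 [ 0.56380098 -0.16123183  0.03867256] [ 3.13992122e+00 -1.90899971e-03  3.82438470e-01] [-0.14583953 -1.30655051  0.79895734] [ 0.00158604 -0.00666721  0.00556711]
```

View pics/wrist2.png

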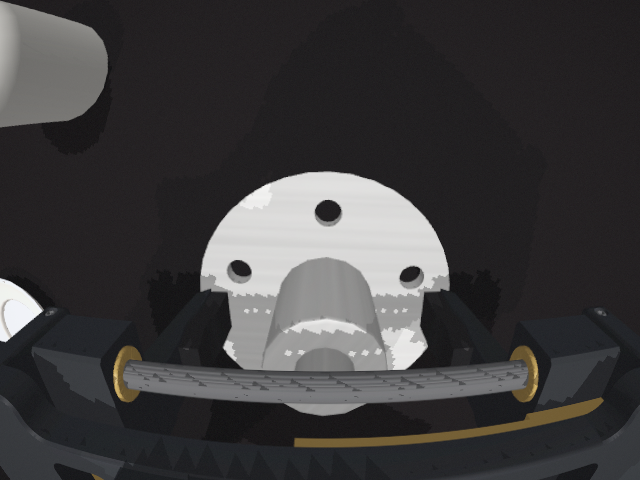

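The tube is midway between the open fingers. I'll shift 2 mm and close.

{"method": "apply_moves", "body": {
  "travel": [
    [0.001, -0.006, 0.003],
    [0.001, -0.006, 0.003]
  ],
  "twist": [
    [0, 0, 0],
    [0, 0, 0]
  ]
}}

```text
clock: 3.67
tool_pos: [0.563, -0.1587, 0.0374]
tcp_rot: [3.14, -0.002, 0.383]
contact_force: [-0.6, -0.4, -0.1]
gripper_width: 0.0882
```

{"method": "apply_moves", "body": {
  "travel": [
    [0, 0, 0],
    [0, 0, 0],
    [0, 0, 0],
    [0, 0, 0],
    [0, 0, 0],
    [0, 0, 0],
    [0, 0, 0],
    [0, 0, 0]
  ],
  "twist": [
    [0, 0, 0],
    [0, 0, 0],
    [0, 0, 0],
    [0, 0, 0],
    [0, 0, 0],
    [0, 0, 0],
    [0, 0, 0],
    [0, 0, 0]
  ],
  "claw": 1,
  "force": 35
}}

```text
clock: 4.33
tool_pos: [0.5624, -0.159, 0.0363]
tcp_rot: [3.141, -0.0, 0.383]
contact_force: [1.1, -1.2, -0.6]
gripper_width: 0.0433
```

{"method": "apply_moves", "body": {
  "travel": [
    [0, 0, -0.03],
    [0, 0, -0.09],
    [0, 0, -0.17],
    [0, 0, -0.26],
    [0, 0, -0.35],
    [0, 0, -0.44],
    [0, 0, -0.5],
    [0, 0, -0.52],
    [0, 0, -0.52],
    [0, 0, -0.52]
  ],
  "twist": [
    [0, 0, 0],
    [0, 0, 0],
    [0, 0, 0],
    [0, 0, 0],
    [0, 0, 0],
    [0, 0, 0],
    [0, 0, 0],
    [0, 0, 0],
    [0, 0, 0],
    [0, 0, 0]
  ]
}}

```text
clock: 5.17
tool_pos: [0.5616, -0.1585, 0.1915]
tcp_rot: [-3.141, 0.001, 0.383]
contact_force: [-0.4, 0.5, -3.6]
gripper_width: 0.0433
```

```bash
python3 - <<'E'
from h import *
s=env.state(); print(s)
s=env.state();d=env.grab_frame('wrist'); save('wrist3',d['color'])
d=env.grab_frame('side'); save('side3',d['color'])
d=env.grab_frame('top'); save('top3',d['color'])
E
```

```text
{'clock': 5.1667, 'joint_pos': array([-3.17769601e-01,  1.46394990e-01,  1.87641857e+00,  9.55767824e-05,
        1.12012411e+00,  8.70197296e-01]), 'joint_vel': array([-0.00111911,  0.02025277,  0.02600379, -0.001773  , -0.00126298,
       -0.00047269]), 'joint_torque': array([ 5.20597168e-03, -4.51614225e+01, -3.66608405e+01,  6.26221276e-02,
       -1.06104738e-01,  1.00646052e-03]), 'tool_pos': array([ 0.56158384, -0.15847269,  0.19148479]), 'tcp_rot': array([-3.14065982e+00,  9.72781479e-04,  3.82788195e-01]), 'contact_force': array([-0.40800838,  0.53123743, -3.56313723]), 'ft_torque': array([ 0.01212101,  0.08251819, -0.0144041 ]), 'gripper_width': 0.043344081046238096}
```

View pics/wrist3.png

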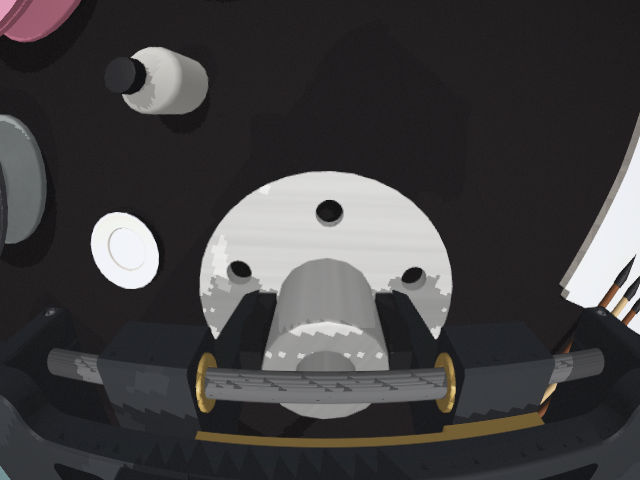

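View pics/top3.png

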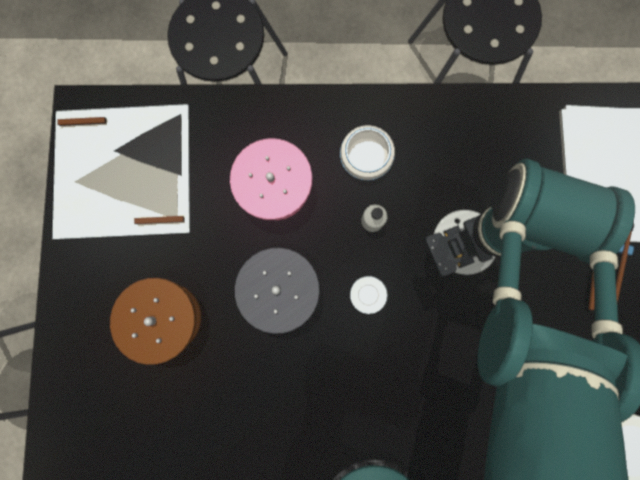

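Held and lifted: in wrist3 the flange looks level and the hole rims are at (329,212), (240,269) and (413,274). I'll measure the holder in the tool frame.

```bash
cat >> h.py <<'E'
def wrist_tool(d,uv,zt):
    K=d['intrinsics'];H=d['hand_eye'];uv=np.atleast_2d(uv).astype(float)
    x=(uv[:,0]-K[0,2])/K[0,0];y=(uv[:,1]-K[1,2])/K[1,1];t=np.hypot(x,y);k=np.sin(t)/np.maximum(t,1e-9)
    c=np.c_[x*k,-y*k,-np.cos(t)]; w=c@H[:3,:3].T; o=H[:3,3]
    return o+w*((zt-o[2])/w[:,2])[:,None]
E
python3 - <<'E'
from h import *
s=env.state();d=env.grab_frame('wrist');im=d['color'];save('wrist4',im)
save('c4',cv2.resize(im[150:430,190:470],None,fx=2,fy=2,interpolation=cv2.INTER_CUBIC))
# flange outer edge: bright vs dark; scan radially
g=cv2.GaussianBlur(cv2.cvtColor(im,cv2.COLOR_BGR2GRAY),(0,0),1).astype(float)
pts=[]
for a in np.radians(np.arange(190,351,4)):
    r=np.arange(60,160,.25);u=325+r*np.cos(a);v=290+r*np.sin(a)
    p=cv2.remap(g.astype(np.float32),u.astype(np.float32)[None],v.astype(np.float32)[None],1)[0]
    i=np.argmin(np.gradient(p)); pts.append((u[i],v[i],p[max(i-8,0)]-p[min(i+8,399)]))
pts=np.array(pts);pts=pts[pts[:,2]>60]
P=wrist_tool(d,pts[:,:2],.0283)[:,:2]
f=lambda x:np.hypot(*(P-x[:2]).T)-.060
r=least_squares(f,[0,0],loss='soft_l1',f_scale=.001);print('flange c',r.x,np.abs(r.fun).mean()); 
r=least_squares(lambda x:np.hypot(*(P-x[:2]).T)-x[2],[0,0,.06],loss='soft_l1',f_scale=.001);print(r.x,len(P))
# holes: dark threshold
m=(g<90).astype(np.uint8)
for x,y in [(329,212),(240,269),(413,274)]:
    sub=im[y-18:y+18,x-20:x+20]
H=[(329.5,212),(240,269),(413.5,274)]
print(wrist_tool(d,H,.0283))
# tilt of flange via depth
K=d['intrinsics'];Z=d['depth'];u,v=np.meshgrid(np.arange(640),np.arange(480))
x=(u-K[0,2])/K[0,0];y=(v-K[1,2])/K[1,1];t=np.hypot(x,y);k=np.sin(t)/np.maximum(t,1e-9)
c=np.stack([x*k,-y*k,-np.cos(t)],-1);c=c*(Z/np.cos(t))[...,None]
T=c@d['hand_eye'][:3,:3].T+d['hand_eye'][:3,3]
mm=(np.hypot(T[...,0],T[...,1])<.058)&(np.hypot(T[...,0],T[...,1])>.026)&(abs(T[...,2]-.028)<.006)&(Z>0)
Q=T[mm];A=np.c_[Q[:,:2],np.ones(len(Q))];print('plane',np.linalg.lstsq(A,Q[:,2],rcond=None)[0],len(Q))
E
```

```text
flange c [0.00211584 0.00058753] 0.00012125592290293614
[0.00242245 0.00058834 0.05974856] 41
[[ 0.04470069  0.00239959  0.0283    ]
 [ 0.01856566 -0.03776523  0.0283    ]
 [ 0.01608176  0.04057979  0.0283    ]]
plane [-2.07288698e-03 -6.68704618e-05  2.92024294e-02] 19184
```

View pics/c4.png

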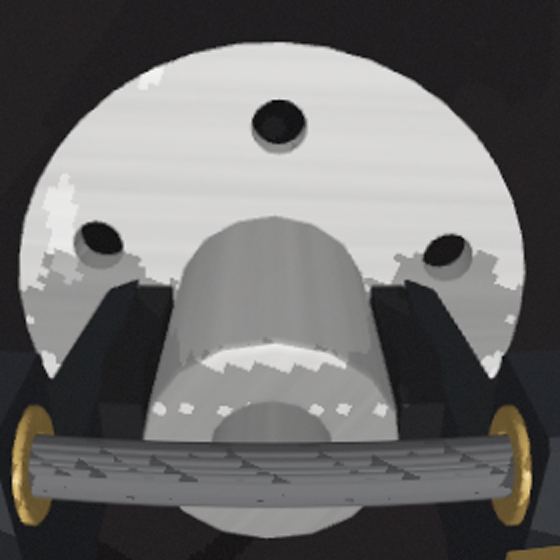

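Wrist-based holder centre in the tool frame is (2.1, 0.6) mm, and the first hole sits at world 19.5°, which agrees with 19.8° from the top view. The flange is level. I'll move towards the wheel while turning 15.2°, stopping where the wrist camera sees the studs.

{"method": "apply_moves", "body": {
  "travel": [
    [0.005, -0.03, -0.01],
    [0.015, -0.1, -0.03],
    [0.025, -0.19, -0.03],
    [0.035, -0.28, -0.03],
    [0.045, -0.37, -0.03],
    [0.06, -0.46, -0.03],
    [0.07, -0.55, -0.03],
    [0.085, -0.64, -0.03],
    [0.093, -0.71, -0.03],
    [0.095, -0.73, -0.03],
    [0.095, -0.73, -0.03],
    [0.095, -0.73, -0.03]
  ],
  "twist": [
    [0, 0, -0.01],
    [0, 0, -0.03],
    [0, 0, -0.05],
    [0, 0, -0.07],
    [0, 0, -0.09],
    [0, 0, -0.11],
    [0, 0, -0.13],
    [0, 0, -0.15],
    [0, 0, -0.165],
    [0, 0, -0.169],
    [0, 0, -0.169],
    [0, 0, -0.169]
  ]
}}

```text
clock: 6.37
tool_pos: [0.5068, 0.0551, 0.2011]
tcp_rot: [3.141, 0.001, 0.649]
contact_force: [-0.1, -0.2, -3.1]
gripper_width: 0.0438
```

```bash
python3 - <<'E'
from h import *
s=env.state(); print(s['clock'],s['tool_pos'],s['tcp_rot'],s['contact_force'])
d=env.grab_frame('wrist'); save('wrist5',d['color']); s2=env.state(); print(s2['tool_pos'],s2['tcp_rot'])
np.savez('pics/wrist5.npz',color=d['color'],intrinsics=d['intrinsics'],hand_eye=d['hand_eye'],depth=d['depth'],tp=(s['tool_pos']+s2['tool_pos'])/2,rot=s2['tcp_rot'])
E
```

```text
6.3667 [0.50678083 0.05508464 0.20113588] [3.14120939e+00 5.27746535e-04 6.49421133e-01] [-0.13754848 -0.17081629 -3.10582452]
[0.50700605 0.05456688 0.201207  ] [3.14111923e+00 4.13689762e-04 6.48360390e-01]
```

View pics/wrist5.png

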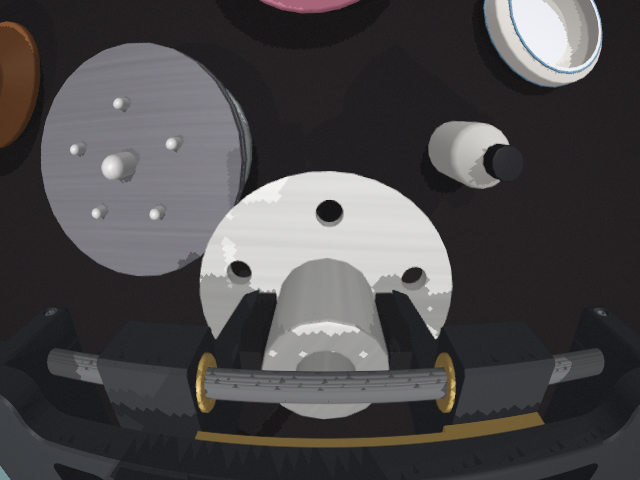

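wrist5 shows the wheel at the left with studs near (121,104), (78,149), (173,144), (98,213) and (156,214) and the spigot near (114,166). I'll enlarge it.

```bash
python3 - <<'E'
from h import *
im=cv2.imread('pics/wrist5.png')
save('c5',cv2.resize(im[85:235,60:200],None,fx=4,fy=4,interpolation=cv2.INTER_CUBIC))
d=dict(np.load('pics/wrist5.npz'))
# predicted projections of top-camera estimate for check: dome centres z=.098
s=dict(tool_pos=d['tp'],tcp_rot=d['rot'])
P=wrist_pts(d,[(121,104),(78,149),(173,144),(98,213),(156,214)],s,.098)[:,:2]
print(fit5(P))
E
```

```text
(array([0.47292956, 0.19975053, 0.60172012]), array([[-4.12158206e-04, -2.56880151e-04],
       [ 6.25304362e-04, -1.17262955e-03],
       [-2.92411500e-04,  7.79833803e-04],
       [ 2.20988066e-05,  4.65769322e-05],
       [ 5.71665363e-05,  6.03098964e-04]]))
```

View pics/c5.png

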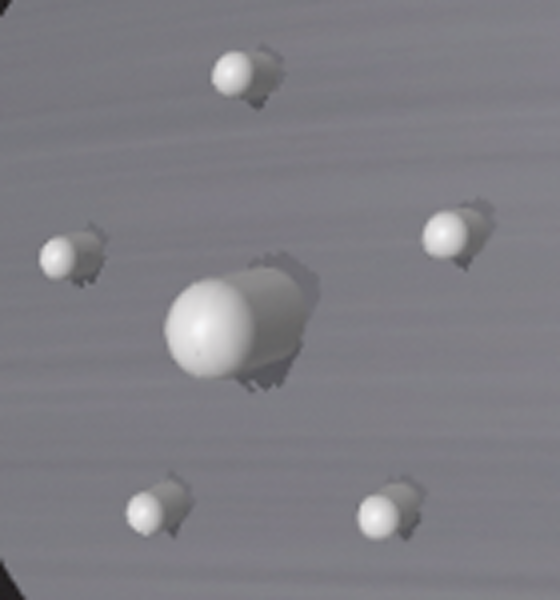

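```bash
python3 - <<'E'
from h import *
d=dict(np.load('pics/wrist5.npz'))
s=dict(tool_pos=d['tp'],tcp_rot=d['rot'])
S=[(118.25,103.5),(74.75,149.25),(171.5,143.5),(96.75,213.25),(154.75,214.25)]
x,f=fit5(wrist_pts(d,S,s,.098)[:,:2]);print('studs world',x[:2],np.degrees(x[2])%72,(f*1e3).round(1).tolist())
print('spigot',wrist_pts(d,[(112.25,167)],s,.1075))
zt=s['tool_pos'][2]-.098
x,f=fit5(wrist_tool(d,S,zt)[:,:2]);print('studs tool',x[:2],np.degrees(x[2])%72)
H=np.array([(329.5,213),(239.5,272),(413.5,277.5)])
P=wrist_tool(d,H,.0288)[:,:2]
c0=np.array([.0021,.0006]);r=.042
def g(v): 
    q=v[2]+np.radians([0,-72,72]); return (P-np.c_[v[0]+r*np.cos(q),v[1]+r*np.sin(q)]).ravel()
q=least_squares(g,[*c0,0]);print('holes tool',q.x,np.degrees(q.x[2])%72,q.fun*1e3)
E
```

```text
studs world [0.47202731 0.20122266] 35.05583973080853 [[-0.1, 0.1], [0.1, 0.1], [0.0, 0.0], [0.1, -0.1], [-0.2, -0.0]]
spigot [[0.47163526 0.20197799 0.1075    ]]
studs tool [ 0.06065094 -0.13785027] 2.0838947004545667
holes tool [0.00220812 0.00101649 0.03548535] 2.033160811647652 [-0.23970161  0.04390305  0.08803096  0.33840789  0.15167067 -0.38231094]
```

The phases match (studs 2.08°, holes 2.03°), but the centres from the top and wrist cameras differ by about 3.5 mm, and this wrist view is far off-axis. I'll move so the wheel sits right under the wrist camera and measure again.

{"method": "apply_moves", "body": {
  "travel": [
    [-0.02, -0.04, 0],
    [-0.05, -0.12, 0],
    [-0.09, -0.21, 0],
    [-0.13, -0.3, 0],
    [-0.17, -0.39, 0],
    [-0.19, -0.45, 0],
    [-0.2, -0.47, 0],
    [-0.2, -0.47, 0],
    [-0.2, -0.47, 0]
  ],
  "twist": [
    [0, 0, 0],
    [0, 0, 0],
    [0, 0, 0],
    [0, 0, 0],
    [0, 0, 0],
    [0, 0, 0],
    [0, 0, 0],
    [0, 0, 0],
    [0, 0, 0]
  ]
}}

```text
clock: 7.17
tool_pos: [0.3745, 0.1308, 0.2017]
tcp_rot: [3.141, -0.001, 0.648]
contact_force: [0.3, -0.5, -3.6]
gripper_width: 0.0435
```

```bash
python3 - <<'E'
from h import *
L=[];
for i in range(4):
    s=env.state(); L.append(np.r_[s['tool_pos'],s['tcp_rot'],s['contact_force']]); d=env.grab_frame('wrist')
print(np.array(L).round(4))
im=d['color'];save('wrist6',im);save('c6',cv2.resize(im[100:300,220:430],None,fx=3.8,fy=3,interpolation=cv2.INTER_CUBIC))
np.savez('pics/wrist6.npz',color=im,intrinsics=d['intrinsics'],hand_eye=d['hand_eye'],depth=d['depth'],L=np.array(L))
E
```

```text
[[ 3.7450e-01  1.3080e-01  2.0170e-01  3.1405e+00 -1.1000e-03  6.4820e-01
   3.1300e-01 -4.8910e-01 -3.6425e+00]
 [ 3.7500e-01  1.3070e-01  2.0170e-01  3.1406e+00 -1.1000e-03  6.4750e-01
   4.6050e-01 -4.1170e-01 -2.0586e+00]
 [ 3.7510e-01  1.3070e-01  2.0170e-01  3.1408e+00 -8.0000e-04  6.4720e-01
  -4.5990e-01 -5.9620e-01 -2.9492e+00]
 [ 3.7510e-01  1.3070e-01  2.0160e-01  3.1410e+00 -5.0000e-04  6.4710e-01
  -4.2260e-01 -2.7530e-01 -3.1707e+00]]
```

View pics/wrist6.png

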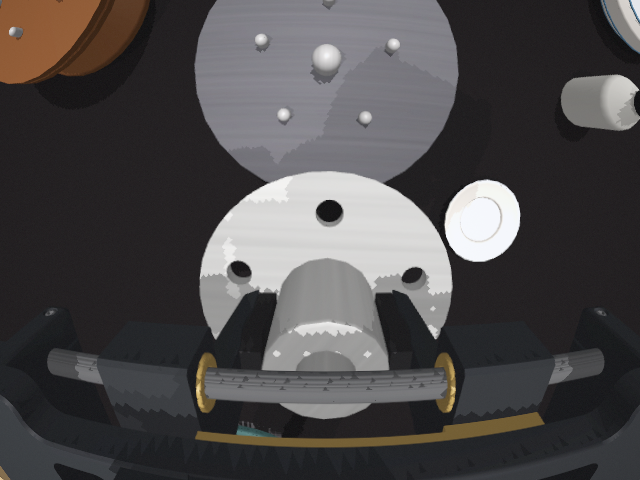

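```bash
python3 - <<'E'
from h import *
im=cv2.imread('pics/wrist6.png')
save('c6',cv2.resize(im[0:140,240:420],None,fx=4,fy=4,interpolation=cv2.INTER_CUBIC))
E
```

```text
(no output)
```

View pics/c6.png

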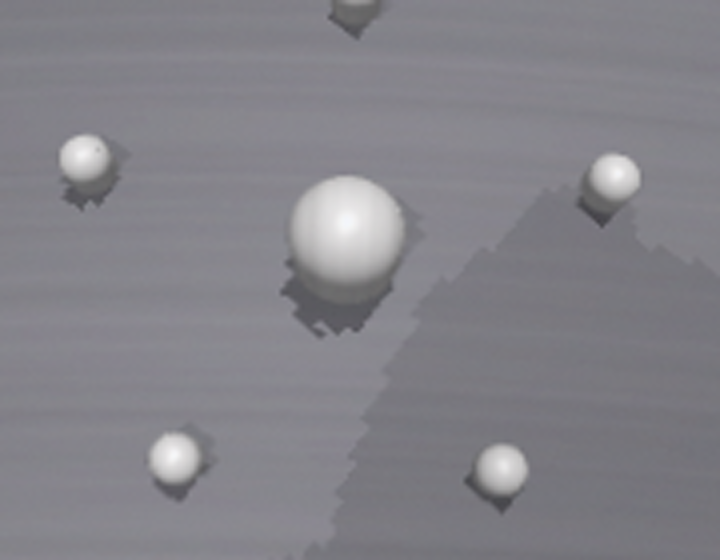

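```bash
python3 - <<'E'
from h import *
d=dict(np.load('pics/wrist6.npz'));L=d['L'].mean(0)
s=dict(tool_pos=L[:3],tcp_rot=L[3:6])
S=[(261,39.75),(393.5,45),(283.75,114.75),(365.25,117.5)]
x,f=fit5(wrist_pts(d,S,s,.098)[:,:2]);print('studs world',x[:2],np.degrees(x[2])%72,(f*1e3).round(1).tolist())
print('spigot',wrist_pts(d,[(326.75,58.25)],s,.1075))
for dz in (-.003,0,.003):
  zt=s['tool_pos'][2]-.098+dz
  x,f=fit5(wrist_tool(d,S,zt)[:,:2]);print(dz,'studs tool',x[:3],np.degrees(x[2])%72,(f*1e3).round(1).tolist(), wrist_tool(d,[(326.75,58.25)],zt-.0095)[0])
# depth-based check
K=d['intrinsics'];Z=d['depth'];u,v=np.meshgrid(np.arange(640),np.arange(480))
xx=(u-K[0,2])/K[0,0];y=(v-K[1,2])/K[1,1];t=np.hypot(xx,y);k=np.sin(t)/np.maximum(t,1e-9)
c=np.stack([xx*k,-y*k,-np.cos(t)],-1);c=c*(Z/np.cos(t))[...,None]
T=c@d['hand_eye'][:3,:3].T+d['hand_eye'][:3,3]
print('wheel face zt',np.median(T[70:100,230:300,2]),np.median(T[60:90,400:440,2]),'expect',L[2]-.09)
E
```

```text
studs world [0.47129209 0.20155784] 34.913645143390575 [[0.0, 0.0], [-0.2, -0.0], [0.1, -0.2], [0.1, 0.2]]
spigot [[0.47126741 0.20145525 0.1075    ]]
-0.003 studs tool [0.11914838 0.00152405 0.03821869] 2.189769565397556 [[-0.3, 0.5], [-0.5, -0.7], [0.3, 0.5], [0.5, -0.4]] [0.11891138 0.00159553 0.09116147]
0 studs tool [0.11950096 0.00152776 0.03821892] 2.1897829596604645 [[0.0, -0.0], [-0.2, -0.1], [0.0, 0.2], [0.2, -0.1]] [0.1194231  0.00160601 0.09416147]
0.003 studs tool [0.11985355 0.00153146 0.03821884] 2.1897782841146056 [[0.3, -0.5], [0.1, 0.4], [-0.3, -0.1], [-0.1, 0.2]] [0.11993483 0.00161649 0.09716147]
wheel face zt 0.11234739757264378 0.11242842574570223 expect 0.11166146821555792
```

The head-on wrist view puts the wheel at (0.4713, 0.2015), agreeing with the first wrist view, with phase 2.19° against the holes' 2.03°. The spigot and stud fits agree within 0.2 mm. I'll trust the wrist-relative offset of about 117.5 mm along tool x, then hover and check concentricity.

{"method": "apply_moves", "body": {
  "travel": [
    [0.03, 0, 0],
    [0.09, 0, 0],
    [0.16, 0, 0],
    [0.23, 0, 0],
    [0.3, 0, 0],
    [0.36, 0, 0],
    [0.392, 0.001, 0],
    [0.392, 0.001, 0.03],
    [0.392, 0.001, 0.08],
    [0.392, 0.001, 0.12],
    [0.392, 0.001, 0.14],
    [0.392, 0.001, 0.14]
  ],
  "twist": [
    [0, 0, 0],
    [0, 0, 0],
    [0, 0, 0],
    [0, 0, 0],
    [0, 0, 0],
    [0, 0, 0],
    [0, 0, 0],
    [0, 0, 0],
    [0, 0, 0],
    [0, 0, 0],
    [0, 0, 0],
    [0, 0, 0]
  ]
}}

```text
clock: 8.37
tool_pos: [0.4657, 0.2009, 0.1566]
tcp_rot: [-3.14, 0.005, 0.648]
contact_force: [-1.1, -0.6, -2.5]
gripper_width: 0.0435
```

```bash
python3 - <<'E'
from h import *
L=[]
for n in ['wrist','side','top']:
    s=env.state(); L.append(np.r_[s['tool_pos'],s['tcp_rot'],s['contact_force'],s['ft_torque']]); d=env.grab_frame(n)
    im=d['color'];save(n+'7',im)
    np.savez('pics/%s7.npz'%n,**{k:v for k,v in d.items() if isinstance(v,np.ndarray)},L=np.array(L))
    if n=='side': save('c7s',cv2.resize(im[200:340,270:430],None,fx=4.5,fy=4,interpolation=cv2.INTER_CUBIC))
print(np.array(L).round(4))
E
```

```text
[[ 4.6570e-01  2.0090e-01  1.5660e-01 -3.1402e+00  5.1000e-03  6.4790e-01
  -1.0642e+00 -6.4840e-01 -2.4614e+00 -1.6300e-02 -1.2900e-02  3.5400e-02]
 [ 4.6660e-01  2.0120e-01  1.5790e-01 -3.1407e+00  3.0000e-03  6.4790e-01
  -6.6550e-01 -1.0769e+00 -2.8357e+00 -1.8200e-02 -4.3500e-02  3.8200e-02]
 [ 4.6740e-01  2.0160e-01  1.5890e-01 -3.1413e+00  1.0000e-03  6.4800e-01
   1.1376e+00  1.4370e-01 -2.9108e+00 -6.3000e-03 -6.0000e-03 -2.8300e-02]]
```

View pics/wrist7.png

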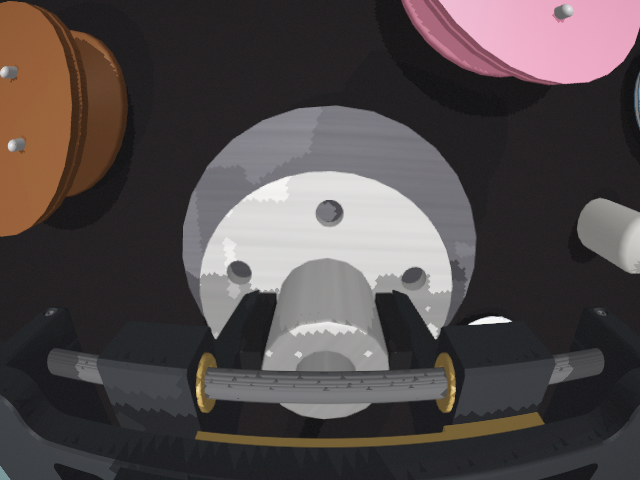

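View pics/c7s.png

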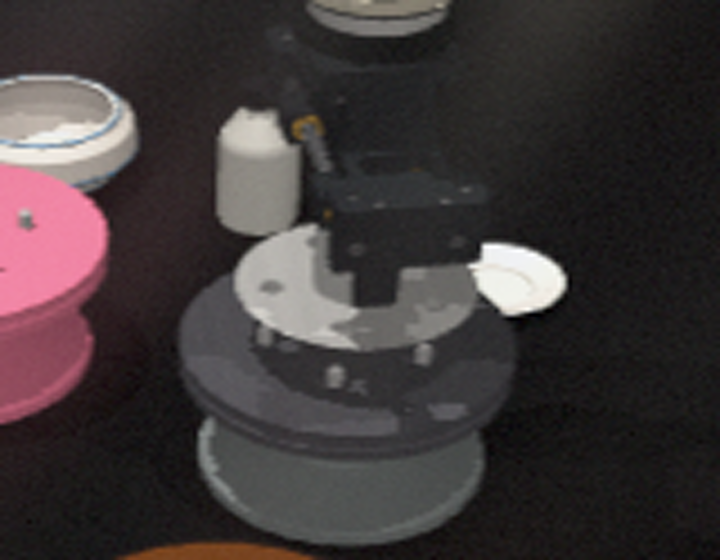

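The arm was still settling. I'll take a fresh settled picture and fit the wheel rim (radius 85 mm) and the flange rim.

```bash
cat > conc.py <<'E'
from h import *
import sys
def run(tag):
    for _ in range(2): env.grab_frame('wrist')
    s=env.state(); d=env.grab_frame('wrist'); s2=env.state(); im=d['color'];save(tag,im)
    zc=(s['tool_pos'][2]+s2['tool_pos'][2])/2
    print('tcp',s['tool_pos'].round(4),s2['tool_pos'].round(4),s2['tcp_rot'].round(4),'F',s2['contact_force'].round(2),'M',s2['ft_torque'].round(3))
    g=cv2.GaussianBlur(cv2.cvtColor(im,cv2.COLOR_BGR2GRAY),(0,0),1).astype(np.float32)
    H=d['hand_eye'];K=d['intrinsics']
    def px(P):
        c=(P-H[:3,3])@H[:3,:3]; t=np.arctan2(np.hypot(c[:,0],c[:,1]),-c[:,2]); n=np.hypot(c[:,0],c[:,1])
        return np.c_[K[0,2]+K[0,0]*t*c[:,0]/n, K[1,2]-K[1,1]*t*c[:,1]/n]
    res={}
    for name,R,zt,c0,angs in [('flange',.060,.0283,(.0021,.0006),np.radians(np.arange(-65,66,3))),('wheel',.085,zc-.09,(.0021,.0006),np.radians(np.arange(-55,56,3)))]:
        c=np.array(c0)
        for it in range(3):
            pts=[]
            for a in angs:
                rr=np.arange(R-.006,R+.006,.0002)
                P=np.c_[c[0]+rr*np.cos(a),c[1]+rr*np.sin(a),np.full(len(rr),zt)];q=px(P).astype(np.float32)
                p=cv2.remap(g,q[:,:1],q[:,1:],1)[:,0]; gr=np.gradient(p); i=np.argmin(gr)
                if 3<i<len(rr)-4 and p[:i].mean()-p[i:].mean()>12: pts.append(P[i,:2])
            pts=np.array(pts); r=least_squares(lambda x:np.hypot(*(pts-x[:2]).T)-R,c,loss='soft_l1',f_scale=.0005); c=r.x
        r3=least_squares(lambda x:np.hypot(*(pts-x[:2]).T)-x[2],[*c,R],loss='soft_l1',f_scale=.0005)
        print(name,'c',(c*1e3).round(2),'free',(r3.x*1e3).round(2),'resid',np.abs(r.fun).mean().round(5),len(pts)); res[name]=c
    dd=res['wheel']-res['flange'];print('wheel-flange tool mm',(dd*1e3).round(2)); return dd
if __name__=='__main__': run(sys.argv[1])
E
python3 conc.py wrist8
```

```text
tcp [0.4685 0.2021 0.1603] [0.4685 0.2021 0.1603] [ 3.1411e+00 -1.7000e-03  6.4820e-01] F [ 0.85  0.58 -2.75] M [-0.     0.003 -0.055]
flange c [1.8  0.77] free [ 2.08  0.77 59.77] resid 7e-05 44
wheel c [1.81 1.93] free [ 2.52  1.91 84.38] resid 0.00019 37
wheel-flange tool mm [0.01 1.16]
```

The holder is concentric in x and about 1 mm off in tool y. I'll correct that and descend onto the spigot in small steps, watching the force.

{"method": "apply_moves", "body": {
  "travel": [
    [0, 0.003, 0.005],
    [0, 0.003, 0.015],
    [0, 0.003, 0.025],
    [0, 0.003, 0.035],
    [0, 0.003, 0.04],
    [0, 0.003, 0.04],
    [0, 0.003, 0.04]
  ],
  "twist": [
    [0, 0, 0],
    [0, 0, 0],
    [0, 0, 0],
    [0, 0, 0],
    [0, 0, 0],
    [0, 0, 0],
    [0, 0, 0]
  ]
}}

```text
clock: 9.25
tool_pos: [0.4682, 0.2012, 0.147]
tcp_rot: [-3.141, 0.001, 0.648]
contact_force: [-0.3, -0.1, -2.3]
gripper_width: 0.0435
```

```bash
python3 conc.py wrist9
```

```text
tcp [0.4685 0.2013 0.1474] [0.4686 0.2013 0.1474] [ 3.1415e+00 -3.0000e-04  6.4830e-01] F [-0.45 -0.17 -4.14] M [-0.008 -0.007  0.02 ]
flange c [1.81 0.74] free [ 2.13  0.73 59.73] resid 7e-05 44
wheel c [2.37 1.37] free [ 2.78  1.36 84.64] resid 0.00018 37
wheel-flange tool mm [0.56 0.63]
```

No contact so far, and the remaining offset is about 0.6 mm. I'll correct it and go on down to just above the stud tops (underside at about 104 mm).

{"method": "apply_moves", "body": {
  "travel": [
    [0.0015, 0.002, 0.003],
    [0.0015, 0.002, 0.006],
    [0.0015, 0.002, 0.009],
    [0.0015, 0.002, 0.012],
    [0.0015, 0.002, 0.015],
    [0.0015, 0.002, 0.018],
    [0.0015, 0.002, 0.02],
    [0.0015, 0.002, 0.02],
    [0.0015, 0.002, 0.02]
  ],
  "twist": [
    [0, 0, 0],
    [0, 0, 0],
    [0, 0, 0],
    [0, 0, 0],
    [0, 0, 0],
    [0, 0, 0],
    [0, 0, 0],
    [0, 0, 0],
    [0, 0, 0]
  ]
}}

```text
clock: 10.15
tool_pos: [0.4691, 0.201, 0.1412]
tcp_rot: [-3.142, 0.0, 0.648]
contact_force: [-1.0, -0.7, -3.6]
gripper_width: 0.0435
```

```bash
python3 conc.py wrist10; python3 - <<'E'
from h import *
im=cv2.imread('pics/wrist10.png'); save('c10',cv2.resize(im[180:310,200:460],None,fx=3,fy=3,interpolation=cv2.INTER_CUBIC))
E
```

```text
tcp [0.4692 0.2011 0.1413] [0.4692 0.2011 0.1413] [-3.1416e+00 -1.0000e-04  6.4830e-01] F [ 0.09 -0.32 -3.28] M [-0.012 -0.008 -0.054]
flange c [1.78 0.78] free [ 2.11  0.77 59.73] resid 0.0001 44
wheel c [1.92 0.83] free [ 2.79  0.8  84.24] resid 0.00019 37
wheel-flange tool mm [0.13 0.05]
```

View pics/c10.png

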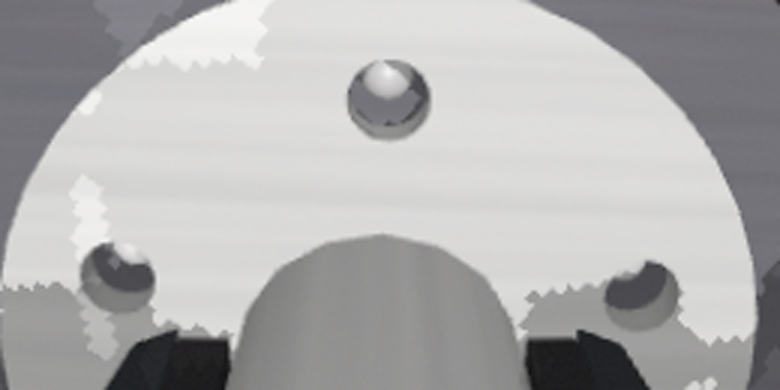

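In c10 a stud dome shows in each of the three visible holes, centred left-right in the near hole at (389,100), with the concentricity error at about 0.1 mm and no contact. The angle is right, so I'll lower over the studs.

{"method": "apply_moves", "body": {
  "travel": [
    [0, 0, 0.003],
    [0, 0, 0.006],
    [0, 0, 0.009],
    [0, 0, 0.012],
    [0, 0, 0.015],
    [0, 0, 0.018],
    [0, 0, 0.02],
    [0, 0, 0.02]
  ],
  "twist": [
    [0, 0, 0],
    [0, 0, 0],
    [0, 0, 0],
    [0, 0, 0],
    [0, 0, 0],
    [0, 0, 0],
    [0, 0, 0],
    [0, 0, 0]
  ]
}}

```text
clock: 10.97
tool_pos: [0.469, 0.201, 0.1351]
tcp_rot: [-3.141, 0.0, 0.648]
contact_force: [-0.7, 0.0, -2.6]
gripper_width: 0.0433
```

```bash
python3 conc.py wrist11; python3 - <<'E'
from h import *
im=cv2.imread('pics/wrist11.png'); save('c11',cv2.resize(im[180:310,200:460],None,fx=3,fy=3,interpolation=cv2.INTER_CUBIC))
E
```

```text
tcp [0.4691 0.201  0.1352] [0.4692 0.2011 0.1353] [ 3.1416e+00 -1.0000e-04  6.4830e-01] F [ 0.75  0.17 -2.47] M [-0.071 -0.029 -0.011]
flange c [1.79 0.75] free [ 2.07  0.75 59.76] resid 9e-05 44
wheel c [1.96 0.81] free [ 2.53  0.8  84.5 ] resid 0.00015 37
wheel-flange tool mm [0.17 0.05]
```

View pics/c11.png

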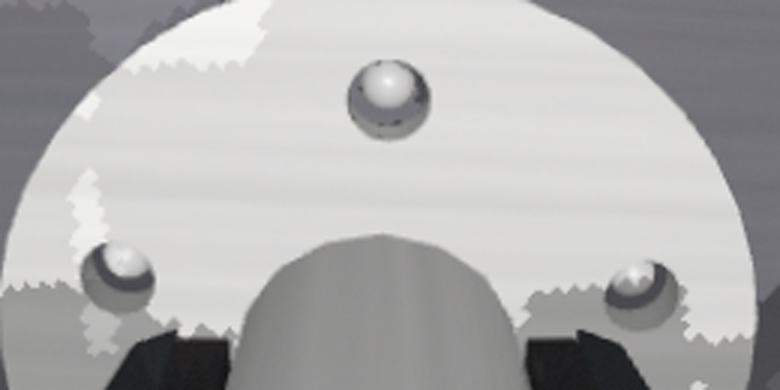

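The studs are entering cleanly with no contact force. I'll go on slowly.

{"method": "apply_moves", "body": {
  "travel": [
    [0, 0, 0.003],
    [0, 0, 0.006],
    [0, 0, 0.009],
    [0, 0, 0.012],
    [0, 0, 0.015],
    [0, 0, 0.018],
    [0, 0, 0.021],
    [0, 0, 0.023],
    [0, 0, 0.023],
    [0, 0, 0.023]
  ],
  "twist": [
    [0, 0, 0],
    [0, 0, 0],
    [0, 0, 0],
    [0, 0, 0],
    [0, 0, 0],
    [0, 0, 0],
    [0, 0, 0],
    [0, 0, 0],
    [0, 0, 0],
    [0, 0, 0]
  ]
}}

```text
clock: 11.95
tool_pos: [0.4691, 0.201, 0.1284]
tcp_rot: [-3.142, 0.0, 0.648]
contact_force: [-0.1, -0.3, -3.5]
gripper_width: 0.0434
```

```bash
python3 conc.py wrist12
```

```text
tcp [0.4692 0.2011 0.1285] [0.4692 0.2011 0.1285] [ 3.1416e+00 -1.0000e-04  6.4830e-01] F [ 0.23 -0.67 -3.32] M [ 0.008  0.023 -0.   ]
flange c [1.77 0.76] free [ 1.99  0.75 59.81] resid 7e-05 44
wheel c [1.91 0.88] free [ 2.7   0.86 84.31] resid 0.00018 37
wheel-flange tool mm [0.14 0.12]
```

{"method": "apply_moves", "body": {
  "travel": [
    [0, 0, 0.001],
    [0, 0, 0.002],
    [0, 0, 0.003],
    [0, 0, 0.004],
    [0, 0, 0.005],
    [0, 0, 0.005]
  ],
  "twist": [
    [0, 0, 0],
    [0, 0, 0],
    [0, 0, 0],
    [0, 0, 0],
    [0, 0, 0],
    [0, 0, 0]
  ]
}}

```text
clock: 12.6
tool_pos: [0.4691, 0.201, 0.1268]
tcp_rot: [-3.142, 0.0, 0.648]
contact_force: [-0.4, -0.0, -4.0]
gripper_width: 0.0436
```

{"method": "apply_moves", "body": {
  "travel": [
    [0, 0, 0.001],
    [0, 0, 0.001],
    [0, 0, 0.001]
  ],
  "twist": [
    [0, 0, 0],
    [0, 0, 0],
    [0, 0, 0]
  ]
}}

```text
clock: 12.85
tool_pos: [0.4691, 0.201, 0.1266]
tcp_rot: [-3.142, 0.0, 0.648]
contact_force: [-1.1, -0.4, -3.7]
gripper_width: 0.0437
```

{"method": "apply_moves", "body": {
  "travel": [
    [0, 0, 0.001],
    [0, 0, 0.001],
    [0, 0, 0.001]
  ],
  "twist": [
    [0, 0, 0],
    [0, 0, 0],
    [0, 0, 0]
  ]
}}

```text
clock: 13.1
tool_pos: [0.4692, 0.2011, 0.1263]
tcp_rot: [-3.142, -0.0, 0.648]
contact_force: [0.8, -0.5, -2.8]
gripper_width: 0.0437
```

{"method": "apply_moves", "body": {
  "travel": [
    [0, 0, 0.001],
    [0, 0, 0.001],
    [0, 0, 0.001]
  ],
  "twist": [
    [0, 0, 0],
    [0, 0, 0],
    [0, 0, 0]
  ]
}}

```text
clock: 13.35
tool_pos: [0.4692, 0.2011, 0.1263]
tcp_rot: [3.142, -0.0, 0.648]
contact_force: [-0.2, -1.2, -0.2]
gripper_width: 0.0436
```

{"method": "apply_moves", "body": {
  "travel": [
    [0, 0, 0.001],
    [0, 0, 0.001],
    [0, 0, 0.001]
  ],
  "twist": [
    [0, 0, 0],
    [0, 0, 0],
    [0, 0, 0]
  ]
}}

```text
clock: 13.6
tool_pos: [0.4692, 0.2011, 0.1262]
tcp_rot: [-3.142, -0.0, 0.648]
contact_force: [-3.9, -1.9, 4.7]
gripper_width: 0.0436
```

{"method": "apply_moves", "body": {
  "travel": [
    [0, 0, 0.001],
    [0, 0, 0.001],
    [0, 0, 0.001]
  ],
  "twist": [
    [0, 0, 0],
    [0, 0, 0],
    [0, 0, 0]
  ]
}}

```text
clock: 13.85
tool_pos: [0.4692, 0.201, 0.1262]
tcp_rot: [3.142, -0.0, 0.648]
contact_force: [-4.6, -1.6, 6.0]
gripper_width: 0.0433
```

Contact came at the expected home height (TCP 0.1262) with about 9 N. I'll release.

{"method": "apply_moves", "body": {
  "travel": [
    [0, 0, 0],
    [0, 0, 0],
    [0, 0, 0],
    [0, 0, 0],
    [0, 0, 0],
    [0, 0, 0],
    [0, 0, 0],
    [0, 0, 0]
  ],
  "twist": [
    [0, 0, 0],
    [0, 0, 0],
    [0, 0, 0],
    [0, 0, 0],
    [0, 0, 0],
    [0, 0, 0],
    [0, 0, 0],
    [0, 0, 0]
  ],
  "claw": -1
}}

```text
clock: 14.52
tool_pos: [0.4692, 0.2011, 0.1254]
tcp_rot: [3.142, -0.0, 0.648]
contact_force: [-0.2, -0.4, -0.8]
gripper_width: 0.0882
```

```bash
python3 conc.py wrist13
```

```text
tcp [0.4692 0.2011 0.1254] [0.4692 0.2011 0.1254] [-3.1416  0.      0.6483] F [0.24 0.64 0.54] M [-0.062  0.01  -0.069]
flange c [1.75 0.74] free [ 1.82  0.73 59.94] resid 6e-05 44
wheel c [1.95 0.8 ] free [ 2.74  0.79 84.31] resid 0.00016 37
wheel-flange tool mm [0.2  0.07]
```

View pics/wrist13.png

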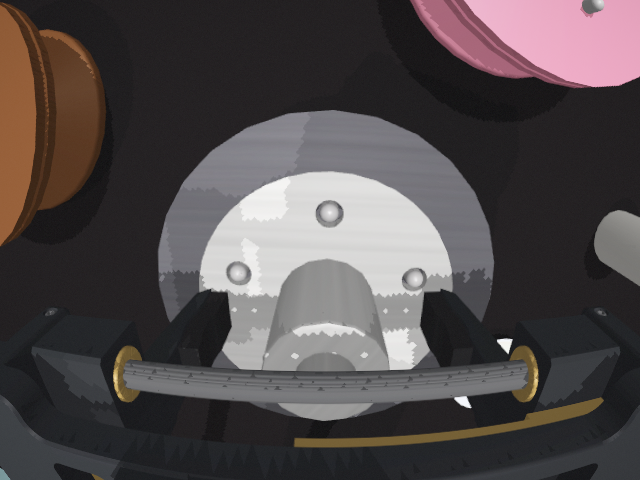

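wrist13 shows the gripper open and clear of the tube, with stud tops in all three visible holes. I'll retreat straight up, then clear sideways for a final check.

{"method": "apply_moves", "body": {
  "travel": [
    [0, 0, -0.02],
    [0, 0, -0.06],
    [0, 0, -0.12],
    [0, 0, -0.2],
    [0, 0, -0.28],
    [0, 0, -0.36],
    [0, 0, -0.42],
    [-0.02, 0.08, -0.44],
    [-0.04, 0.18, -0.44],
    [-0.04, 0.28, -0.44],
    [-0.04, 0.38, -0.44],
    [-0.04, 0.48, -0.44]
  ],
  "twist": [
    [0, 0, 0],
    [0, 0, 0],
    [0, 0, 0],
    [0, 0, 0],
    [0, 0, 0],
    [0, 0, 0],
    [0, 0, 0],
    [0, 0, 0],
    [0, 0, 0],
    [0, 0, 0],
    [0, 0, 0],
    [0, 0, 0]
  ]
}}

```text
clock: 15.67
tool_pos: [0.5475, 0.0779, 0.2593]
tcp_rot: [3.14, -0.002, 0.649]
contact_force: [0.8, -0.5, 1.4]
gripper_width: 0.0882
```

{"method": "apply_moves", "body": {
  "travel": [
    [0, 0.1, 0],
    [0, 0.2, 0],
    [0, 0.3, 0],
    [0, 0.4, 0],
    [0, 0.45, 0],
    [0, 0.45, 0],
    [0, 0.45, 0]
  ],
  "twist": [
    [0, 0, 0],
    [0, 0, 0],
    [0, 0, 0],
    [0, 0, 0],
    [0, 0, 0],
    [0, 0, 0],
    [0, 0, 0]
  ]
}}

```text
clock: 16.25
tool_pos: [0.628, -0.0287, 0.2579]
tcp_rot: [-3.141, -0.0, 0.647]
contact_force: [-0.3, 0.1, -0.8]
gripper_width: 0.088
```

```bash
python3 - <<'E'
from h import *
s=env.state(); print(s['clock'],s['tool_pos'],s['contact_force'])
d=env.grab_frame('top'); save('top14',d['color']); W=cloud(d)
e=env.grab_frame('side'); save('side14',e['color'])
u,v=np.meshgrid(np.arange(640),np.arange(480))
r=np.hypot(W[...,0]-.4695,W[...,1]-.2037); ok=d['depth']>0
A=(r<.055)&(r>.03)&ok&(abs(W[...,2]-.1)<.02); B=(r<.08)&(r>.068)&ok&(abs(W[...,2]-.09)<.02)
print('flange top z',np.median(W[A][:,2]),'wheel z',np.median(W[B][:,2]))
Q=W[A];print(np.linalg.lstsq(np.c_[Q[:,:2],np.ones(len(Q))],Q[:,2],rcond=None)[0])
for n,(cx,cy) in dict(bowl=(367,153),ink=(374,218),dish=(369,295)).items():
    m=(np.hypot(u-cx,v-cy)<60)&ok&(W[...,2]>0.006)
    _,L=cv2.connectedComponents(m.astype(np.uint8)); P=W[L==L[cy,cx]]
    print(n,((P.min(0)+P.max(0))/2).round(3))
a=cv2.resize(d['color'][235:345,222:332],(500,500),interpolation=cv2.INTER_CUBIC)
b=cv2.resize(e['color'][255:335,302:392],None,fx=3.3,fy=6.25,interpolation=cv2.INTER_CUBIC)
save('fin',np.hstack([a,b]))
E
```

```text
16.25 [ 0.62803695 -0.02873913  0.25787709] [-0.27675655  0.10696377 -0.82877813]
flange top z 0.09840829039536465 wheel z 0.09048209873662964
[0.00012199 0.00056179 0.09807535]
bowl [0.689 0.018 0.314]
ink [0.625 0.012 0.336]
dish [0.457 0.009 0.007]
```

View pics/fin.png

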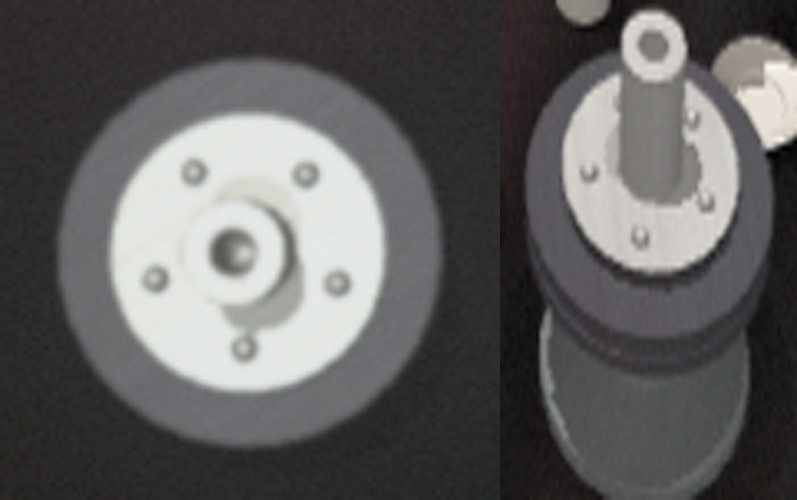

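The flange lies flat: 7.9 mm above the wheel face at its top, level, with all five studs showing in the holes. The arm hides the bowl and the ink bottle in the top view, so I'll compare them in the side view.

```bash
python3 - <<'E'
from h import *
d=env.grab_frame('side')
for l in ['washer_mid','ink_mid','dish_mid']: print(l,[(r['pixel'],round(r['confidence'],2),int(r['region'].sum())) for r in env.trace(d,l)][:2])
a=cv2.imread('pics/side0.png');b=d['color']
for n,(x0,x1,y0,y1) in dict(bowl=(255,304,215,250),ink=(315,340,225,262),dish=(384,398,260,280)).items(): print(n,np.abs(a[y0:y1,x0:x1].astype(int)-b[y0:y1,x0:x1]).mean())
env.sign_off()
E
```

```text
washer_mid [([233.2, 280.2], 0.75, 922)]
ink_mid [([238.5, 328.6], 0.61, 554), ([281.4, 348.2], 0.43, 1492)]
dish_mid [([267.2, 383.0], 0.87, 361)]
bowl 3.1220602526724974
ink 5.252612612612612
dish 17.71785714285714
the job is handed in; nothing more can be done
```

The work holder is mounted fully home on the dark grey banding wheel, released, and the job is handed in at about 16 s of the 64 s allowed. I gripped it by its tube, turned it 15.2° to match the studs and centred it with the wrist camera. All five holes lined up without any turning on the studs.

**Seating:**
- The flange's top is 7.9 mm above the wheel face, against its 8 mm thickness, and it is level.
- All five studs show in the holes.
- The flange and wheel rims were centred within about 0.3 mm in the wrist view after release.

**Force:** the largest I read was about 9 N of contact, on touching home. I only read force at the end of each move, so brief peaks in between were not seen.

**Bystanders:**
- The bowl, ink bottle and dish stayed within about 2 pixels of their starting positions in the side view.
- The dish's position from the top camera also matched within about 5 mm. The top view of the bowl and ink bottle was hidden by the arm.
- The dish area differed more than the others when I compared the before and after side pictures. I took this for the holder or its shadow but didn't check further.

**Disagreement:** the top and wrist cameras put the wheel centre about 3 mm apart. I trusted the wrist camera, and the clean insertion confirmed it.

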